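Seat the white reference panel against the stand's sprung plunger

TASK

Take the white reference panel from the black storage rack and lean it in the sloping grey stand, flat against the back rest and standing on the brass sprung plunger between the side cheeks, and let go so that it leans there by itself. Then press its top edge down along the slope, without ramming it, until the panel sits firmly on the two red hard stops, and finish while still holding it down there against the spring. Leave the other panels and everything else on the table where they are.

Things in the scene. Friction and masses are not known exactly. Their poses are not given: they have to be found in the camera images.
- white_panel_center (a point): centre of the white panel, a rigid slab 12 mm thick (x), 80 mm wide (y), 120 mm tall (z), about 0.28 kg, all white; both faces and both ends are alike. This point is its middle, 60 mm from the bottom and top edges. It starts upright in one of the rack's three slots (the three panels change places)
- white_panel: the same white panel; origin at the centre of its bottom edge, which starts 8 mm above the table; same axes
- rack: black storage rack fixed to the table, 214 (x) by 96 (y) mm, walls 34 mm high; origin under its centre. Slots at x = -80, 0, +80 mm, 15 mm wide (x), floor 8 mm above the table; each holds an upright panel of the same size (white, black, amber), faces along rack x. The upper 94 mm of each panel is free to grip from above across its 12 mm thickness
- stand: the grey sloping stand, fixed to the table, base 150 x 130 mm; origin under it at table height, z vertical. Its holder's flat back rest (100 mm wide) ends 70 mm up the slope from the hard stops, so a panel's upper half stands free front and back. Side cheeks 88 mm apart inside, 40 mm up the slope, then flare outwards to 55 mm
- cradle: the stand's tilted holder. Origin on the back rest's face, middle of its width, level with the tops of the hard stops, 60 mm above the table. z: up along the slope, leaning 20 degrees from vertical; x: out of the back rest towards the open front, square to z and so rising 20 degrees; y: level, along the width. The back rest's face is x = 0
- stops: the two red hard stops, blocks 16 mm wide at y = +-32 mm; same origin and axes as the holder, tops at its z = 0, x from 1 to 15 mm. A panel pressed home on them has its centre at holder x = 6, z = 60 mm and its top edge at z = 120 mm
- pad (a point): middle of the top of the brass plunger's pad, 30 mm wide (y), between the stops; moves with it, at holder x = 7.5, y = 0, z = 12 mm when free. A panel leaning on the rest and standing on the free plunger has its centre at holder x = 6, y = 0, z = 72 mm, its top edge at z = 132 mm
- plunger (a joint): how far the plunger is pressed, m: 0 when free, growing as it is pushed along the holder's -z; a panel meets the hard stops at 0.012. The spring pushes back with about 5.5 N at 0 (enough to carry the panel without sinking) and 11.5 N at 0.012
- dark_panel_center (a point): centre of the black panel in the rack, same size as the white one; leave alone
- amber_panel_center (a point): centre of the amber and copper panel in the rack, same size; leave alone
- driver: blue-handled screwdriver, 170 mm long, lying along its x between rack and stand; leave alone
- mirror_mount: optic mount with a clear disc on a short post, 112 mm tall, foot 44 mm across; origin under its foot; leave alone
- filter_mount: the same kind of mount with a green disc; leave alone
- post: bare steel post on a round foot, 84 mm tall, foot 38 mm across; origin under its foot; leave alone
- screw_tray: yellow three-part screw tray, 100 x 140 x 30 mm; origin under its centre; leave alone

How it is judged:
By the outcome, as a careful person would: the job done as asked, in the order asked, and still so for the second after the job is handed in, while the arm keeps its last pose, push and grip.
It also fails if it takes over 54 s, if anything falls off the work surface, if the arm or the gripper's body presses on something with over 40 N, if the wrist force passes 120 N, or if a joint passes its speed limit or range.

ROBOT

A 6-joint arm with a two-finger parallel gripper is mounted at the origin on the work surface. World frame = base frame: x ahead of the robot, y to its left, z up, the work surface at z = 0. Lengths are in mm, angles in rad, forces in N, time in s.
With the tool pointing down it reaches from about 350 to 975 mm from the base axis. Payload 7.1 kg.
Tool frame: the origin (TCP) lies between the finger pads; the fingertips stand 14 mm ahead of it and the grasp point (between the pads) lies 5 mm behind it; z points along the fingers, y is the direction in which the jaws open and shut (so a half turn about z gives the same grasp; the last joint's range is limited). The gripper opens to 88 mm and grips with 3 to 60 N. Pads are 20 mm wide; open, the fingers measure 115 mm over their backs; the gripper's body (75 mm by 178 mm) begins 61 mm behind the grasp point.
Start: joints at [-1.271, 0.423, 1.63, -0, 1.089, -0.019], TCP at [195.91, -593.485, 236.675] pointing down, gripper open.
Joint ranges: [-3, 3], [-0.9, 2.11], [0.09, 2.58], [-1.31, 4.45], [0.11, 2.69], [-2.54, 2.54]. Speed limits (rad/s): [2.39, 2.39, 3.01, 3.14, 3.14, 3.14].

INTERFACE

Orientations are given as a rotation vector (axis times angle).
In Python, from workcell import get_obs, get_image, calibration, close_job, regions_of, place_of gives the robot as it stands.
- The arm moves only by the tool move_arm, never from a script. Its argument "deltas" is a list of rows, each a list of 5 numbers: the closure in counts, from 0 (fully open) to 255 (shut), then the shift along the tool's x, y, z in m, then the turn about the tool's z in rad. In form: [[grip, x, y, z, roll], ...]. A call has 1 to 5 rows; each row is the pose to reach, as a shift and turn from the pose commanded when the call began, along the tool's axes at that moment; what a row does not reach only later rows make up. A row lasts 1/12 s, in which the tool goes at most 41.7 mm and 7.16 degrees, less where a joint would pass 70% of its speed; a pose out of reach is approached as far as the arm can. A call with a gripper value outside its range is refused whole. The fingers move at their own pace and stop on an object; the grip force is fixed at half the most. Time passes only in rows, so rows that repeat a pose let the fingers close. It gives the time, the measured TCP pose, the force and the opening at its end, in the units of the state.
- get_obs(): the state, without advancing time (a new reading comes with each control period).
- get_image(name): name is "side" or "top"; returns the picture (384x512x3 uint8, blue, green, red); there is no depth.
- calibration(name): a dict with "intrinsics" (3x3 intrinsics, pixels), "world_to_cam" (4x4, takes a point from world to camera coordinates). Camera axes: x right, y down, z forward; pixel columns grow to the right and rows downward; lengths in mm; the calibration is good to about 2 mm. A picture is of the moment at which its call begins. calibration takes no time and is no camera call.
- close_job(): hands the job in, once; it reports no verdict.
Trained networks look in the newest picture that a camera, given by its name, has taken for a name from the list of things; names that differ only in an ending like _2 or _b are one class to them, and where a whole thing is asked for, a point or a joint stands for the part that bears it (a point fixed in the world has none). Each returns a list of dicts, best first, with "conf" (0 to 1); they miss things now and then, are a little off and sometimes report something else, mostly with a low value. They report only what shows in the picture. A call takes as long as a camera call.
- regions_of(camera, name): "region" (384x512 bool, what is visible of it).
- place_of(camera, name): "location" ([x, y, z] in mm, in world coordinates, good to about 4 mm: a listed point, or the origin of a listed thing).
The state is a dict: "t": time; "qpos": joint angles; "qvel": joint speeds; "joint_torque": joint torques, N m; "ee_pos": TCP position; "orientation": TCP orientation; "ft_force": force on the tool from outside, world axes, zero at the start; "moment": the same for the moment, N m; "width": finger opening in mm.
Only numpy, scipy, OpenCV 4.12 (cv2) and the standard library are available. Lean on these libraries where they do the work, as an engineer would, in place of code of your own. Each camera call takes 0.05 s, during which the arm holds its last target.

## Working session

There is one attempt and no reset: what is moved stays moved. The work goes in short steps, Python scripts to look and compute and a tool call to move; the robot and the scene stay as the last step left them, time stands still between calls to the robot, and variables do not carry over. Pictures are saved under pics/ and viewed, and the job is handed in when it is done.

Besides the shell and the picture viewer there is one more tool, called after "Request:" as a command line: name --pt "numbers of a row" for each row, then --argument value for the rest. move_arm: Moves the arm, as the interface text tells. Its arguments: {"type":"object","properties":{"deltas":{"type":"array","items":{"type":"array","items":{"type":"number"}}}},"required":["deltas"]}

```bash
mkdir -p pics; ls
cat > h.py <<'E'
import numpy as np, cv2
from workcell import *
from scipy.spatial.transform import Rotation as R
E
python3 - <<'E'
from h import *
for n in("side","top"):
    im=get_image(n); cv2.imwrite(f"pics/{n}0.png",im)
    c=calibration(n); print(n,np.round(c["intrinsics"],1).tolist(),np.round(c["world_to_cam"],3).tolist())
    for k in ["white_panel_center","white_panel","rack","stand","cradle","pad","dark_panel_center","amber_panel_center","driver","mirror_mount","filter_mount","post","screw_tray"]:
        r=place_of(n,k); print(k,[(np.round(q["location"]).tolist(),round(q["conf"],2)) for q in r[:2]])
o=get_obs(); print(o)
E
```

```text
pics
side [[464.4, 0.0, 255.9], [0.0, 464.4, 198.9], [0.0, 0.0, 1.0]] [[0.989, -0.148, -0.014, -579.7], [-0.123, -0.76, -0.638, 23.341], [0.084, 0.632, -0.77, 1132.857], [0.0, 0.0, 0.0, 1.0]]
white_panel_center [([488.0, -208.0, 69.0], 0.78)]
white_panel [([489.0, -207.0, 7.0], 0.89)]
rack [([488.0, -208.0, 0.0], 0.6), ([522.0, 236.0, 0.0], 0.55)]
stand [([521.0, 235.0, 1.0], 0.76)]
cradle [([521.0, 234.0, 58.0], 0.6)]
pad [([520.0, 236.0, -1.0], 0.32), ([498.0, 6.0, -1.0], 0.31)]
dark_panel_center [([568.0, -192.0, 66.0], 0.94), ([486.0, -206.0, 7.0], 0.29)]
amber_panel_center [([409.0, -224.0, 70.0], 0.86)]
driver [([500.0, 4.0, 0.0], 0.89)]
mirror_mount [([750.0, -208.0, -3.0], 0.88)]
filter_mount []
post [([755.0, -24.0, -1.0], 0.63)]
screw_tray [([515.0, -487.0, 4.0], 0.59)]
top [[430.5, 0.0, 257.1], [0.0, 430.5, 183.3], [0.0, 0.0, 1.0]] [[-0.009, -1.0, -0.016, -87.661], [-0.988, 0.012, -0.151, 614.554], [0.151, 0.015, -0.988, 1048.85], [0.0, 0.0, 0.0, 1.0]]
white_panel_center [([492.0, -207.0, 71.0], 0.46)]
white_panel [([490.0, -212.0, 3.0], 0.56), ([486.0, -206.0, -3.0], 0.41
[... 590 characters left out ...]
0.0], 0.95), ([526.0, 236.0, 57.0], 0.33)]
{'t': 1.4, 'qpos': array([-1.27099081e+00,  4.23086616e-01,  1.62990186e+00, -2.23238372e-05,
        1.08857860e+00, -1.90079672e-02]), 'qvel': array([-0.00016234, -0.00016483, -0.00122845,  0.00114608, -0.00060061,
        0.00044071]), 'joint_torque': array([ 1.29179010e-03, -5.44575083e+01, -2.74045265e+01,  6.46041962e-02,
        1.68718473e-02, -1.43792528e-05]), 'ee_pos': array([ 195.91123239, -593.49080445,  236.68269334]), 'orientation': array([ 3.10173204e+00,  4.98684443e-01, -2.51381070e-05]), 'ft_force': array([-0.07248323, -0.4309428 , -0.19235863]), 'moment': array([-0.03667226,  0.03035433,  0.04037595]), 'width': 87.60502690764193}
```

View pics/side0.png

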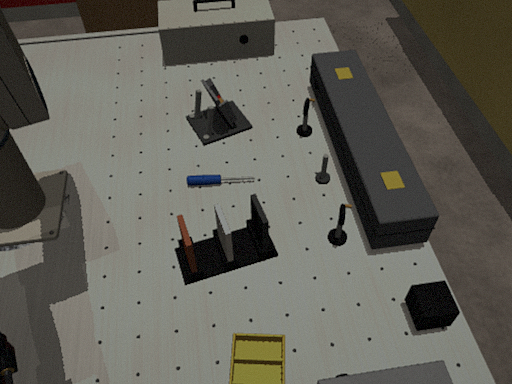

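View pics/top0.png

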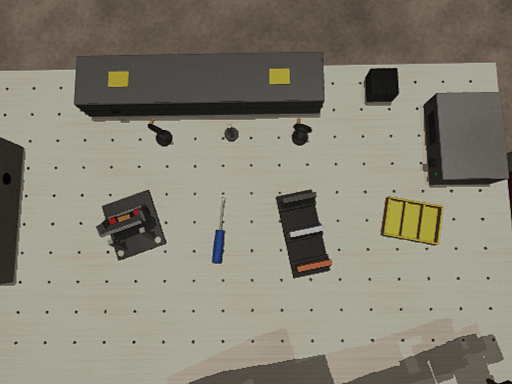

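The white panel is in the middle slot, near side pixel (224,233) and top pixel (306,231). The stand is near side pixel (218,122) and top pixel (132,224). I'll zoom in on both.

Run:
```python
from h import *
a=cv2.imread("pics/top0.png");b=cv2.imread("pics/side0.png")
z=lambda im,x,y,w,h:cv2.resize(im[y:y+h,x:x+w],(400,300),interpolation=cv2.INTER_CUBIC)
g=np.vstack([np.hstack([z(a,88,182,88,66+12)[:, :],z(b,180,70,80,75)]),np.hstack([z(a,268,180,80,100),z(b,170,185,120,100)])])
g=np.clip(g.astype(float)*1.5,0,255).astype(np.uint8)
cv2.imwrite("pics/z0.png",g)
```

```text
(no output)
```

View pics/z0.png

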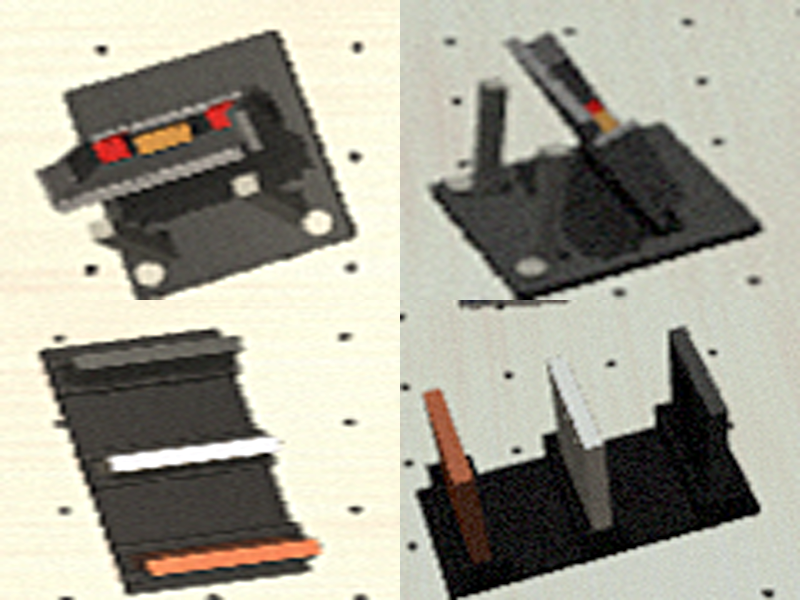

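Run:
```python
from h import *
def z(im,x,y,w,h,s,name):
    g=cv2.resize(im[y:y+h,x:x+w],None,fx=s,fy=s,interpolation=cv2.INTER_CUBIC)
    g=np.clip(g.astype(float)*1.7,0,255).astype(np.uint8)
    for i in range(0,w,10): cv2.putText(g,str(x+i),(i*s,10),0,.35,(0,0,255),1); cv2.line(g,(i*s,0),(i*s,h*s),(0,160,0),1)
    for i in range(0,h,10): cv2.putText(g,str(y+i),(0,i*s+4),0,.35,(0,0,255),1); cv2.line(g,(0,i*s),(w*s,i*s),(0,160,0),1)
    cv2.imwrite(name,g)
a=cv2.imread("pics/top0.png");b=cv2.imread("pics/side0.png")
z(a,90,180,90,72,8,"pics/zt.png"); z(b,180,70,80,75,8,"pics/zs.png")
im=a.astype(int)
for n,im,(x,y,w,h) in(("top",a,(90,180,90,72)),("side",b,(180,70,80,75))):
    hsv=cv2.cvtColor(im,cv2.COLOR_BGR2HSV)
    sub=hsv[y:y+h,x:x+w]
    m=(((sub[...,0]<7)|(sub[...,0]>172))&(sub[...,1]>130)&(sub[...,2]>60)).astype(np.uint8)
    k,l,st,c=cv2.connectedComponentsWithStats(m)
    print(n,"red",[(np.round(c[i]+[x,y],1).tolist(),st[i].tolist()) for i in range(1,k) if st[i,4]>3])
    m=((sub[...,0]>9)&(sub[...,0]<25)&(sub[...,1]>120)&(sub[...,2]>60)).astype(np.uint8)
    k,l,st,c=cv2.connectedComponentsWithStats(m)
    print(n,"brass",[(np.round(c[i]+[x,y],1).tolist(),st[i].tolist()) for i in range(1,k) if st[i,4]>3])
```

```text
top red [([135.8, 211.6], [43, 28, 6, 8, 32]), ([112.1, 220.2], [18, 36, 9, 9, 46])]
top brass [([123.5, 217.5], [27, 34, 14, 8, 66])]
side red [([218.2, 96.2], [37, 25, 3, 4, 8])]
side brass [([220.3, 99.8], [39, 27, 4, 6, 15])]
```

View pics/zt.png

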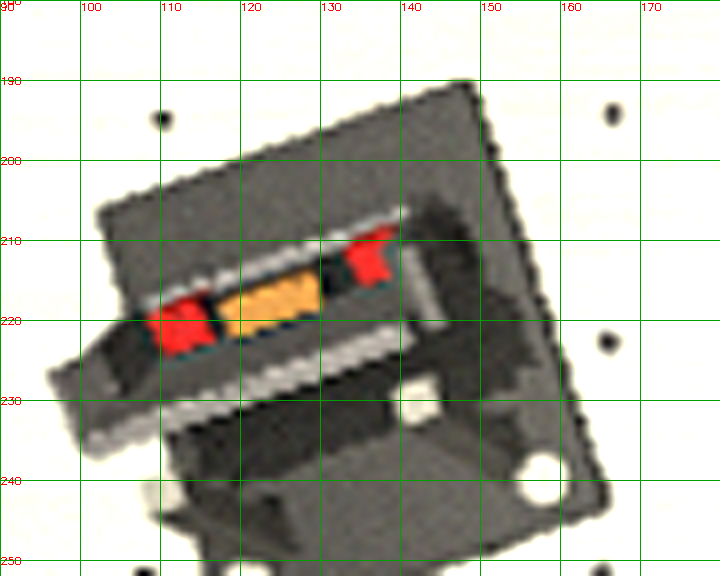

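View pics/zs.png

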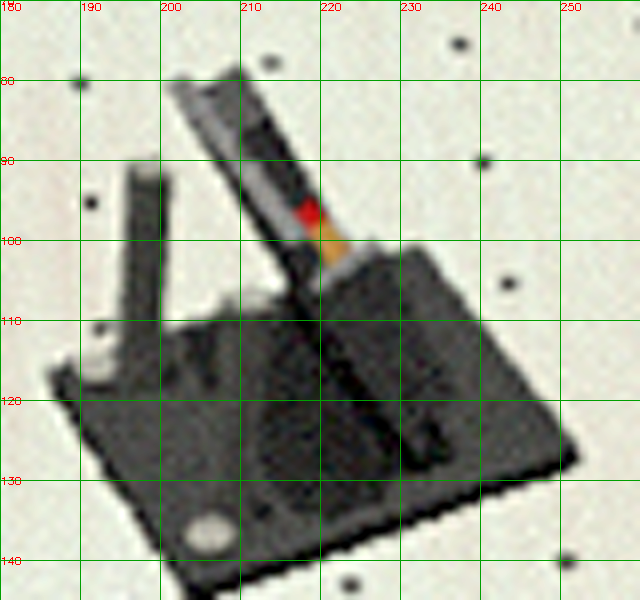

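```bash
cat >> h.py <<'E'
def proj(n,P):
    c=calibration(n); P=np.atleast_2d(P); q=(c["world_to_cam"][:3,:3]@P.T).T+c["world_to_cam"][:3,3]
    u=(c["intrinsics"]@q.T).T; return u[:,:2]/u[:,2:]
def hold(p,P):
    "holder->world; p=x,y,yaw"
    s,c=np.sin(np.radians(20)),np.cos(np.radians(20)); P=np.atleast_2d(P)
    h=P[:,0]*c-P[:,2]*s; v=60+P[:,0]*s+P[:,2]*c
    return np.c_[p[0]+h*np.cos(p[2])-P[:,1]*np.sin(p[2]),p[1]+h*np.sin(p[2])+P[:,1]*np.cos(p[2]),v]
E
python3 - <<'E'
from h import *
from scipy.optimize import least_squares
H=[((15,40,0),(108,220)),((15,24,0),(116.5,216.5)),((1,24,0),(117.5,222)),((1,40,0),(111,224.5)),((7.5,0,12),(124,218)),((15,-24,0),(133.5,213)),((1,-24,0),(136,216.5))]
B=[((75,65),"top",(102,206)),((75,-65),"top",(148.5,190)),((-75,-65),"top",(166,244)),
 ((-75,65),"side",(186,117)),((75,-65),"side",(252,128)),((-75,-65),"side",(204,144))]
def base(v,P):
    c,s=np.cos(v[2]),np.sin(v[2]);x=P[0]+v[4];return [v[0]+x*c-P[1]*s,v[1]+x*s+P[1]*c,v[3]]
def f(v,full=0):
    o=v[5:7]; d=v[7:9]
    rh=[proj("top",hold(v,a))[0]+.5+o-b for a,b in H]
    rb=[proj(n,base(v,P))[0]+.5+(o if n=="top" else d)-b for P,n,b in B]
    return np.r_[np.ravel(rh),np.ravel(rb),(v[3]-6)/8,o/1.0,d/1.0]
for h in (0,1):
    r=least_squares(lambda v:f(v),[523,237,.33,6,0,0,0,0,0])
print(np.round(r.x,2),np.degrees(r.x[2])); print(np.round(r.fun,1).tolist())
# holder only
r2=least_squares(lambda v:np.ravel([proj("top",hold(v,a))[0]+.5-b for a,b in H]),[523,237,.33]);print(r2.x,np.degrees(r2.x[2]),np.round(r2.fun,1).tolist())
v=r.x
for P in [(0,50,70),(0,-50,70),(0,44,40),(0,-44,40),(0,55,55),(20,44,0),(20,-44,0)]: print(P,np.round(proj("top",hold(v,P))[0]+.5,1),np.round(proj("side",hold(v,P))[0]+.5,1))
E
```

```text
[ 5.2378e+02  2.3279e+02  3.2000e-01  8.2700e+00 -9.8700e+00 -6.0000e-02
 -1.8000e-01 -2.5000e-01  1.8000e-01] 18.34499336180452
[0.8, -0.4, -1.5, 1.1, -0.4, 0.7, -0.0, 0.3, 0.4, 0.4, 0.0, -1.7, -0.4, -0.1, 0.2, -0.2, 0.9, -0.2, 0.0, 0.2, -0.1, -0.2, 1.0, -0.6, -0.6, 0.7, 0.3, -0.1, -0.2, -0.2, 0.2]
[5.23822083e+02 2.32699669e+02 2.80915472e-01] 16.095270954275428 [1.0, -0.9, -1.3, 0.8, -0.4, 0.5, -0.1, -0.2, 0.5, 0.6, 0.4, -1.3, -0.2, 0.4]
(0, 50, 70) [ 99.9 234.9] [203.6  79. ]
(0, -50, 70) [141.  220.9] [218.7  99.9]
(0, 44, 40) [105.6 230.4] [209.   87.8]
(0, -44, 40) [140.7 218.5] [222.2 106. ]
(0, 55, 55) [ 99.6 233.7] [205.2  81.9]
(20, 44, 0) [106.6 218.5] [220.6  93.5]
(20, -44, 0) [140.5 207. ] [233.9 111.5]
```

Run:
```python
from h import *
def P(n): c=calibration(n); return c["intrinsics"]@c["world_to_cam"][:3]
def tri(a,b):
    X=cv2.triangulatePoints(P("top"),P("side"),np.array(a,float)-.5,np.array(b,float)-.5); return np.round((X[:3]/X[3]).ravel())
print("peg",tri((109.5,241),(198,90.5)), "fast",tri((157.5,240),(206,136.5)))
w=[("white",np.array([[488,-208]]))]
# panel white top edge corners
z=cv2.imread("pics/top0.png"); b=cv2.imread("pics/side0.png")
def zz(im,x,y,w,h,s):
    g=cv2.resize(im[y:y+h,x:x+w],None,fx=s,fy=s,interpolation=cv2.INTER_CUBIC)
    for i in range(0,w,10): cv2.putText(g,str(x+i),(i*s,10),0,.35,(0,0,255),1); cv2.line(g,(i*s,0),(i*s,h*s),(0,160,0),1)
    for i in range(0,h,10): cv2.putText(g,str(y+i),(0,i*s+4),0,.35,(0,0,255),1); cv2.line(g,(0,i*s),(w*s,i*s),(0,160,0),1)
    return g
g=np.hstack([zz(z,270,185,64,96,6),zz(b,200,195,64,96,6)])
cv2.imwrite("pics/zw.png",g)
```

```text
peg [469. 258. 102.] fast [474. 165.  18.]
```

View pics/zw.png

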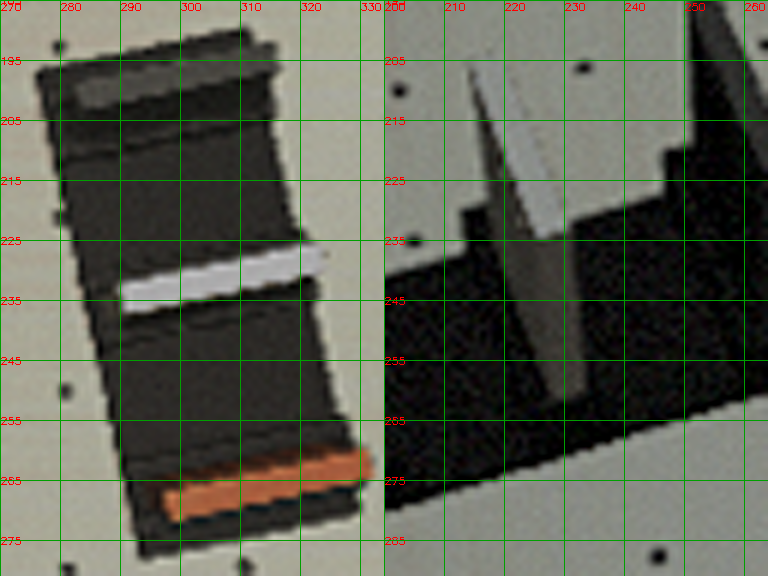

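Run:
```python
from h import *
def bp(n,uv,z):
    c=calibration(n);Rm=c["world_to_cam"][:3,:3];t=c["world_to_cam"][:3,3]
    o=-Rm.T@t; d=Rm.T@np.linalg.inv(c["intrinsics"])@np.r_[np.array(uv)-.5,1]; return o+d*(z-o[2])/d[2]
a=bp("top",(290.2,234.8),128);b=bp("top",(323.2,228.2),128);print(a,b,(a+b)/2,np.linalg.norm(a-b),np.degrees(np.arctan2(-(b-a)[0]*-1,-(b-a)[1])))
p=[bp("top",q,0) for q in((276.5,197),(311.5,190.5),(330,270.8),(293.5,278))];print(np.round(p))
# angle from colored panels (amber & dark place)
m=get_image("top");
for k in("white_panel","amber_panel_center"):
    r=regions_of("top",k)
    if r:
        u=np.argwhere(r[0]["region"])[:,::-1].astype(np.float32);print(k,r[0]["conf"],cv2.minAreaRect(u))
```

```text
[ 481.07661474 -169.49156094  128.        ] [ 495.44654794 -245.89102872  128.        ] [ 488.26158134 -207.69129483  128.        ] 77.73913851568368 10.652277288327566
[[ 585. -143.    0.]
 [ 601. -236.    0.]
 [ 393. -277.    0.]
 [ 375. -183.    0.]]
white_panel 0.72 ((305.95758056640625, 231.79844665527344), (5.97430419921875, 35.33079528808594), 78.11134338378906)
amber_panel_center 0.57 ((122.01585388183594, 220.5415802001953), (18.20026206970215, 53.48830032348633), 69.14553833007812)
```

```bash
cat >> h.py <<'E'
def go(x,y,z,yaw,o=None):
    o=o or get_obs(); Rm=R.from_rotvec(o["orientation"]).as_matrix()
    d=Rm.T@(np.array([x,y,z])-o["ee_pos"])/1000
    cur=np.arctan2(Rm[1,1],Rm[0,1]); r=-(np.radians(yaw)-cur); r=(r+np.pi)%(2*np.pi)-np.pi
    print("t",round(o["t"],2),"pos",np.round(o["ee_pos"],1),"yaw",round(np.degrees(cur),2),"F",np.round(o["ft_force"],1),"w",round(o["width"],1),"q",np.round(o["qpos"],2)); print("delta",np.round(d,4).tolist(),"roll",round(r,4))
E
python3 -c "
from h import *
go(488.3,-207.7,200,10.8)"
```

```text
t 1.55 pos [ 195.9 -593.5  236.6] yaw -71.74 F [-0.3 -0.  -0.9] w 88.0 q [-1.27  0.42  1.63 -0.    1.09 -0.02]
delta [0.3986, -0.2747, 0.0367] roll -1.4405
```

Request:
move_arm --pt "0 0.3986 -0.2747 0.0367 -1.4405" --pt "0 0.3986 -0.2747 0.0367 -1.4405" --pt "0 0.3986 -0.2747 0.0367 -1.4405" --pt "0 0.3986 -0.2747 0.0367 -1.4405" --pt "0 0.3986 -0.2747 0.0367 -1.4405"

```text
t: 1.97
ee_pos: [322.1, -426.4, 220.9]
orientation: [2.794, 1.436, 0.0]
ft_force: [0.4, 0.0, 0.1]
width: 88.2
```

```bash
python3 -c "
from h import *
go(488.3,-207.7,200,10.8)"
```

```text
t 1.97 pos [ 322.1 -426.4  220.9] yaw -35.61 F [0.4 0.  0.1] w 88.2 q [-0.95  0.31  1.84  0.    0.99 -0.32]
delta [0.2746, 0.0078, 0.0209] roll -0.81
```

Request:
move_arm --pt "0 0.2746 0.0078 0.0209 -0.81" --pt "0 0.2746 0.0078 0.0209 -0.81" --pt "0 0.2746 0.0078 0.0209 -0.81" --pt "0 0.2746 0.0078 0.0209 -0.81" --pt "0 0.2746 0.0078 0.0209 -0.81"

```text
t: 2.38
ee_pos: [449.0, -261.5, 205.3]
orientation: [2.216, 2.226, 0.0]
ft_force: [0.1, -0.9, 0.2]
width: 87.7
```

```bash
python3 -c "
from h import *
go(488.3,-207.7,180,10.8)"
```

```text
t 2.38 pos [ 449.  -261.5  205.3] yaw 0.23 F [ 0.1 -0.9  0.2] w 87.7 q [-0.55  0.31  1.89 -0.    0.94 -0.55]
delta [0.0537, 0.0395, 0.0253] roll -0.1844
```

Request:
move_arm --pt "0 0.0537 0.0395 0.0253 -0.1844" --pt "0 0.0537 0.0395 0.0253 -0.1844" --pt "0 0.0537 0.0395 0.0253 -0.1844" --pt "0 0.0537 0.0395 0.0253 -0.1844"

```text
t: 2.72
ee_pos: [488.0, -208.3, 179.3]
orientation: [-2.006, -2.416, 0.001]
ft_force: [-0.3, -0.1, -0.0]
width: 88.0
```

```bash
python3 -c "
from h import *
go(488.3,-207.7,95,10.8)
for n in('top','side'): cv2.imwrite(f'pics/{n}1.png',get_image(n))
a=cv2.imread('pics/top1.png')[180:290,260:350];b=cv2.imread('pics/side1.png')[170:290,160:290]
cv2.imwrite('pics/c1.png',np.hstack([cv2.resize(a,(390,480)),cv2.resize(b,(400,480))]))"
```

```text
t 2.72 pos [ 488.  -208.3  179.3] yaw 10.6 F [-0.3 -0.1 -0. ] w 88.0 q [-0.43  0.36  1.88 -0.    0.9  -0.61]
delta [0.0005, 0.0005, 0.0843] roll -0.0035
```

View pics/c1.png

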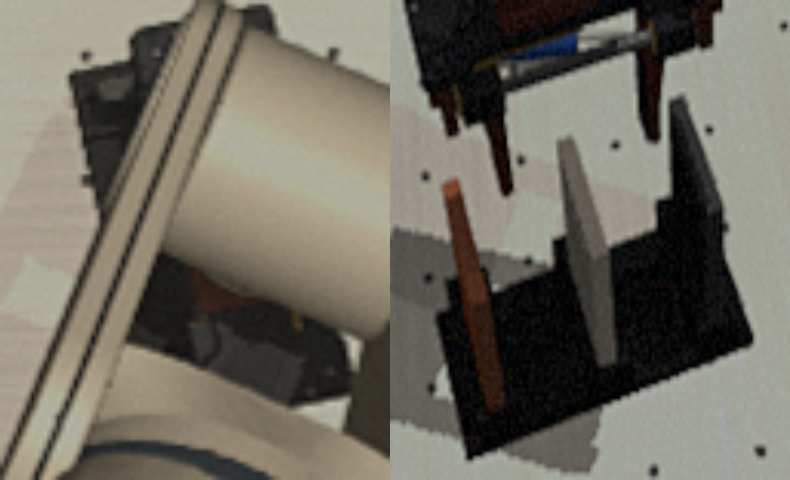

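The side view shows the open fingers straddling the white panel: finger tips at crop (505,190) and (650,140), panel between them. The arm hides the top view. I'm going down and gripping.

Request:
move_arm --pt "0 0.0005 0.0005 0.03 0" --pt "0 0.0005 0.0005 0.06 0" --pt "0 0.0005 0.0005 0.0843 0" --pt "0 0.0005 0.0005 0.0843 0"

```text
t: 3.15
ee_pos: [484.9, -209.3, 92.3]
orientation: [-2.009, -2.407, 0.003]
ft_force: [-0.8, 0.2, 0.3]
width: 87.5
```

Request:
move_arm --pt "255 0 0 0 0" --pt "255 0 0 0 0" --pt "255 0 0 0 0" --pt "255 0 0 0 0" --pt "255 0 0 0 0"

```text
t: 3.57
ee_pos: [488.7, -209.5, 96.8]
orientation: [2.009, 2.413, 0.001]
ft_force: [-0.8, 0.4, -0.1]
width: 58.3
```

Request:
move_arm --pt "255 0 0 0 0" --pt "255 0 0 0 0" --pt "255 0 0 0 0" --pt "255 0 0 0 0" --pt "255 0 0 0 0"

```text
t: 3.98
ee_pos: [488.0, -209.0, 95.5]
orientation: [-2.01, -2.415, 0.0]
ft_force: [-0.4, -0.1, -0.2]
width: 24.5
```

```bash
python3 -c "
from h import *
go(488.3,-207.7,150,10.8)"
```

```text
t 3.98 pos [ 488.  -209.    95.5] yaw 10.46 F [-0.4 -0.1 -0.2] w 24.5 q [-0.43  0.5   1.92 -0.    0.72 -0.61]
delta [0.0012, 0.0005, -0.0545] roll -0.006
```

Request:
move_arm --pt "255 0 0 0 0" --pt "255 0 0 0 0" --pt "255 0 0 0 0" --pt "255 0 0 0 0" --pt "255 0 0 0 0"

```text
t: 4.4
ee_pos: [488.0, -209.0, 95.4]
orientation: [-2.01, -2.414, 0.0]
ft_force: [0.2, 0.0, -0.5]
width: 11.9
```

```bash
python3 -c "
from h import *
go(488.3,-207.7,150,10.8)"
```

```text
t 4.4 pos [ 488.  -209.    95.4] yaw 10.45 F [ 0.2  0.  -0.5] w 11.9 q [-0.43  0.5   1.92  0.    0.72 -0.61]
delta [0.0012, 0.0006, -0.0546] roll -0.006
```

Request:
move_arm --pt "255 0 0 -0.015 0" --pt "255 0 0 -0.04 0" --pt "255 0 0 -0.07 0" --pt "255 0 0 -0.11 0" --pt "255 0 0 -0.145 0"

```text
t: 4.82
ee_pos: [487.4, -208.7, 241.8]
orientation: [-2.009, -2.413, 0.001]
ft_force: [1.1, -0.5, -2.8]
width: 11.9
```

```bash
python3 -c "
from h import *
cv2.imwrite('pics/side2.png',get_image('side'))
go(550,233,250,18.5)"
```

```text
t 4.87 pos [ 490.9 -210.3  248.7] yaw 10.45 F [ 2.9 -1.6  2.5] w 12.1 q [-0.43  0.27  1.83  0.    1.04 -0.61]
delta [0.4252, 0.1386, -0.0025] roll -0.1404
```

View pics/side2.png

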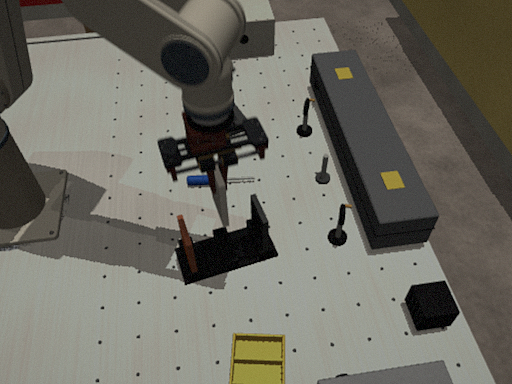

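```bash
python3 -c "
from h import *
go(531.7,234.9,250,18.3)"
```

```text
t 4.87 pos [ 490.9 -210.3  248.7] yaw 10.45 F [ 2.9 -1.6  2.5] w 12.1 q [-0.43  0.27  1.83  0.    1.04 -0.61]
delta [0.4304, 0.1209, -0.0026] roll -0.1369
```

Request:
move_arm --pt "255 0.01 0.003 -0.002 0" --pt "255 0.034 0.01 -0.004 -0.01" --pt "255 0.067 0.019 -0.006 -0.03" --pt "255 0.1 0.028 -0.008 -0.05" --pt "255 0.135 0.038 -0.01 -0.07"

```text
t: 5.28
ee_pos: [499.4, -67.7, 248.8]
orientation: [-1.923, -2.481, 0.002]
ft_force: [1.4, -0.1, -2.0]
width: 12.2
```

Request:
move_arm --pt "255 0.034 0.01 0 -0.015" --pt "255 0.068 0.02 0 -0.03" --pt "255 0.102 0.03 0 -0.045" --pt "255 0.136 0.04 0 -0.06" --pt "255 0.17 0.05 0 -0.067"

```text
t: 5.7
ee_pos: [505.0, 109.7, 248.6]
orientation: [-1.837, -2.545, 0.004]
ft_force: [1.3, -0.1, -2.9]
width: 11.7
```

```bash
python3 -c "
from h import *
go(531.7,234.9,250,18.3)"
```

```text
t 5.7 pos [505.  109.7 248.6] yaw 18.35 F [ 1.3 -0.1 -2.9] w 11.7 q [ 0.19  0.25  1.85  0.    1.04 -0.13]
delta [0.1104, 0.0647, -0.0015] roll 0.0009
```

Request:
move_arm --pt "255 0.03 0.018 0 0" --pt "255 0.06 0.035 0 0" --pt "255 0.087 0.051 0 0" --pt "255 0.104 0.062 0 0" --pt "255 0.109 0.0645 0 0"

```text
t: 6.12
ee_pos: [533.0, 234.6, 248.4]
orientation: [-1.835, -2.547, 0.002]
ft_force: [0.1, -0.2, -2.5]
width: 11.7
```

Request:
move_arm --pt "255 0 0 0 0" --pt "255 0 0 0 0"

```text
t: 6.28
ee_pos: [532.6, 230.9, 249.0]
orientation: [-1.838, -2.546, 0.005]
ft_force: [0.6, -0.6, -2.0]
width: 11.8
```

```bash
python3 -c "
from h import *
for n in('top','side'): cv2.imwrite(f'pics/{n}3.png',get_image(n))
go(531.7,234.9,250,18.3)
a=cv2.imread('pics/top3.png')[160:280,70:190];b=cv2.imread('pics/side3.png')[30:150,150:270]
cv2.imwrite('pics/c3.png',np.hstack([cv2.resize(a,(400,400)),cv2.resize(b,(400,400))]))"
```

```text
t 6.38 pos [533.1 230.2 249.8] yaw 18.25 F [ 0.4 -0.1 -2.5] w 11.9 q [ 0.39  0.34  1.72 -0.    1.08  0.07]
delta [0.0049, 0.0002, -0.0002] roll -0.0008
```

View pics/c3.png

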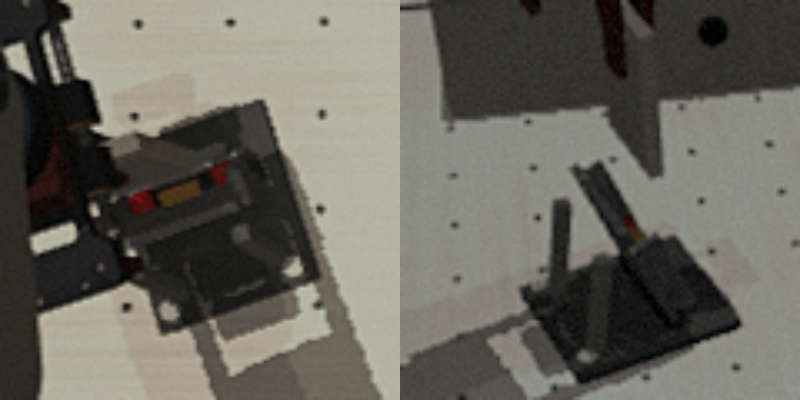

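```bash
python3 -c "
from h import *
o=get_obs();p=o['ee_pos'];yaw=np.radians(18.25)
ex=np.array([np.cos(yaw),np.sin(yaw),0]);ey=np.array([-np.sin(yaw),np.cos(yaw),0])
for sx in(-6,6):
  for sy in(-40,40):
    for z in (0,120):
      q=p+ex*sx+ey*(sy+1.2);q[2]=p[2]-87.4+z
      u=proj('side',q)[0]+.5;v=proj('top',q)[0]+.5;print(sx,sy,z,'side',np.round((u-[150,30])*3.333+[400,0]),'top',np.round((v-[70,160])*3.333))
def z(im,x,y,w,h,s):
    g=cv2.resize(im[y:y+h,x:x+w],None,fx=s,fy=s,interpolation=cv2.INTER_CUBIC);g=np.clip(g*1.8,0,255).astype(np.uint8)
    for i in range(0,w,10): cv2.putText(g,str(x+i),(i*s,10),0,.35,(0,0,255),1); cv2.line(g,(i*s,0),(i*s,h*s),(0,160,0),1)
    for i in range(0,h,10): cv2.putText(g,str(y+i),(0,i*s+4),0,.35,(0,0,255),1); cv2.line(g,(0,i*s),(w*s,i*s),(0,160,0),1)
    return g
cv2.imwrite('pics/z3.png',np.hstack([z(cv2.imread('pics/top3.png'),88,185,50,60,8),z(cv2.imread('pics/side3.png'),200,30,50,60,8)]))
"
```

```text
-6 -40 0 side [653. 180.] top [202. 166.]
-6 -40 120 side [642.  37.] top [140. 148.]
-6 40 0 side [611. 125.] top [ 89. 204.]
-6 40 120 side [597. -16.] top [ 11. 191.]
6 -40 0 side [668. 175.] top [197. 150.]
6 -40 120 side [658.  33.] top [135. 129.]
6 40 0 side [625. 121.] top [ 84. 188.]
6 40 120 side [613. -20.] top [  6. 172.]
```

View pics/z3.png

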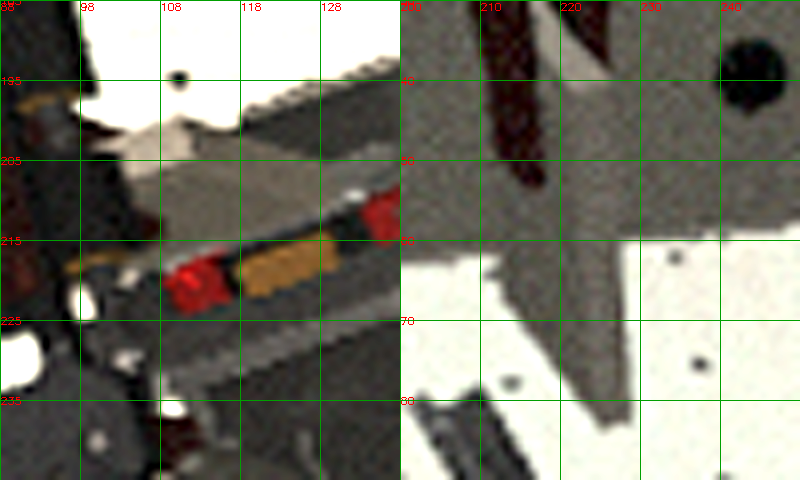

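Request:
move_arm --pt "255 0.003 0 0.005 0" --pt "255 0.0046 0 0.02 0" --pt "255 0.0046 0 0.036 0" --pt "255 0.0046 0 0.05 0" --pt "255 0.0046 0 0.057 0"

```text
t: 6.8
ee_pos: [531.4, 234.6, 191.7]
orientation: [-1.841, -2.544, 0.003]
ft_force: [-0.4, -0.7, -2.9]
width: 11.8
```

Request:
move_arm --pt "255 0 0 0 0" --pt "255 0 0 0 0" --pt "255 0 0 0 0"

```text
t: 7.05
ee_pos: [533.0, 235.8, 194.3]
orientation: [1.84, 2.545, 0.002]
ft_force: [0.2, -0.1, -3.0]
width: 11.8
```

```bash
python3 -c "
from h import *
for n in('top','side'): cv2.imwrite(f'pics/{n}4.png',get_image(n))
go(531.5,234.6,187,18.3)
def z(im,x,y,w,h,s):
    g=cv2.resize(im[y:y+h,x:x+w],None,fx=s,fy=s,interpolation=cv2.INTER_CUBIC);g=np.clip(g*1.8,0,255).astype(np.uint8)
    for i in range(0,w,10): cv2.putText(g,str(x+i),(i*s,10),0,.35,(0,0,255),1)
    for i in range(0,h,10): cv2.putText(g,str(y+i),(0,i*s+4),0,.35,(0,0,255),1)
    return g
cv2.imwrite('pics/z4.png',np.hstack([z(cv2.imread('pics/top4.png'),85,175,65,70,6),z(cv2.imread('pics/side4.png'),185,50,65,70,6)]))
"
```

```text
t 7.15 pos [533.  235.9 194.5] yaw 18.29 F [-0.3  0.5 -2.5] w 11.6 q [ 0.4   0.41  1.76 -0.    0.97  0.08]
delta [-0.0008, -0.0019, 0.0075] roll -0.0002
```

View pics/z4.png

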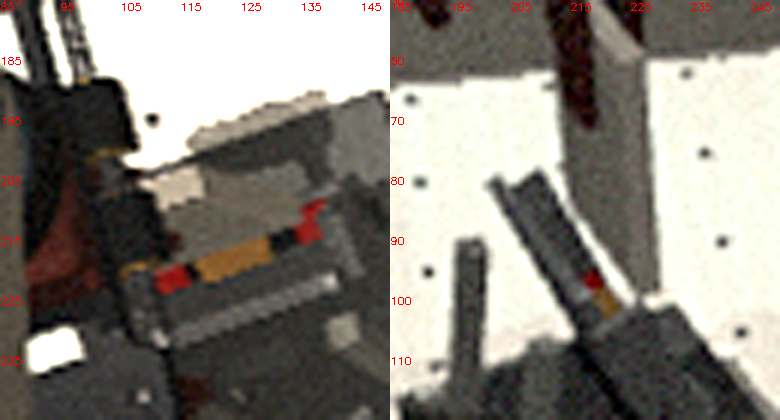

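Request:
move_arm --pt "255 -0.0005 -0.001 0.004 0" --pt "255 -0.0008 -0.002 0.009 0" --pt "255 -0.0008 -0.002 0.015 0" --pt "255 -0.0008 -0.002 0.02 0" --pt "255 -0.0008 -0.002 0.021 0"

```text
t: 7.57
ee_pos: [530.0, 234.1, 171.2]
orientation: [-1.839, -2.546, 0.003]
ft_force: [-0.5, -0.4, -2.9]
width: 11.9
```

Request:
move_arm --pt "255 0 -0.001 0 0" --pt "255 0 -0.002 0 0" --pt "255 0 -0.003 0 0" --pt "255 0 -0.004 0 0"

```text
t: 7.9
ee_pos: [527.0, 233.2, 172.7]
orientation: [1.84, 2.546, 0.001]
ft_force: [-0.1, 1.2, -2.0]
width: 11.9
```

```bash
python3 -c "
from h import *
go(531.5,234.6,173.4,18.3)"
```

```text
t 7.9 pos [527.  233.2 172.7] yaw 18.3 F [-0.1  1.2 -2. ] w 11.9 q [0.4  0.43 1.79 0.   0.92 0.08]
delta [-0.0001, 0.0047, -0.0007] roll 0.0001
```

Request:
move_arm --pt "255 0 -0.001 0 0" --pt "255 0 -0.002 0 0" --pt "255 0 -0.003 0 0" --pt "255 0 -0.003 0 0"

```text
t: 8.23
ee_pos: [523.9, 232.2, 172.6]
orientation: [-1.84, -2.546, 0.0]
ft_force: [-0.1, 1.0, -2.6]
width: 11.8
```

Request:
move_arm --pt "255 0 -0.001 0 0" --pt "255 0 -0.001 0 0" --pt "255 0 -0.002 0 0" --pt "255 0 -0.002 0 0"

```text
t: 8.57
ee_pos: [522.9, 231.8, 172.8]
orientation: [1.839, 2.546, 0.002]
ft_force: [1.5, 0.7, -2.9]
width: 11.7
```

```bash
python3 -c "
from h import *
go(531.5,234.6,173.4,18.3)"
```

```text
t 8.57 pos [522.9 231.8 172.8] yaw 18.31 F [ 1.5  0.7 -2.9] w 11.7 q [ 0.4   0.43  1.8  -0.    0.92  0.08]
delta [-0.0001, 0.0091, -0.0006] roll 0.0001
```

Request:
move_arm --pt "255 0 -0.0005 0 0" --pt "255 0 -0.001 0 0" --pt "255 0 -0.0015 0 0" --pt "255 0 -0.0015 0 0"

```text
t: 8.9
ee_pos: [522.3, 231.7, 173.2]
orientation: [1.838, 2.545, 0.005]
ft_force: [4.9, 2.2, -3.1]
width: 11.8
```

```bash
python3 -c "
from h import *
go(531.5,234.6,173.4,18.3);print(get_obs()['moment'])"
```

```text
t 8.9 pos [522.3 231.7 173.2] yaw 18.31 F [ 4.9  2.2 -3.1] w 11.8 q [ 0.4   0.43  1.8  -0.    0.91  0.08]
delta [-0.0001, 0.0096, -0.0002] roll 0.0002
[ 0.40622123 -1.49858845  0.19019866]
```

Request:
move_arm --pt "255 0 0.0015 0.001 0" --pt "255 0 0.0026 0.003 0" --pt "255 0 0.0034 0.005 0" --pt "255 0 0.0041 0.007 0" --pt "255 0 0.0044 0.008 0"

```text
t: 9.32
ee_pos: [525.6, 232.8, 164.6]
orientation: [1.839, 2.546, 0.002]
ft_force: [4.4, 1.6, 1.1]
width: 12.0
```

Request:
move_arm --pt "255 0 0.0002 0.0005 0" --pt "255 0 0.0004 0.001 0" --pt "255 0 0.0004 0.001 0"

```text
t: 9.57
ee_pos: [525.8, 232.8, 163.7]
orientation: [1.839, 2.546, 0.001]
ft_force: [4.2, 2.7, 1.1]
width: 11.7
```

```bash
python3 -c "
from h import *
go(531.5,234.6,173.4,18.3);print(get_obs()['moment'])"
```

```text
t 9.57 pos [525.8 232.8 163.7] yaw 18.3 F [4.2 2.7 1.1] w 11.7 q [ 0.4   0.44  1.79 -0.    0.9   0.08]
delta [-0.0001, 0.006, -0.0097] roll 0.0001
[ 0.36280093 -1.37640513  0.13045438]
```

Request:
move_arm --pt "255 0 0.0006 0.0006 0" --pt "255 0 0.001 0.0012 0" --pt "255 0 0.001 0.0012 0"

```text
t: 9.82
ee_pos: [526.4, 233.0, 162.4]
orientation: [1.84, 2.546, 0.0]
ft_force: [4.4, 2.5, 2.3]
width: 12.0
```

```bash
python3 -c "
from h import *
for n in('top','side'): cv2.imwrite(f'pics/{n}5.png',get_image(n))
go(531.5,234.6,187,18.3)
def z(im,x,y,w,h,s):
    g=cv2.resize(im[y:y+h,x:x+w],None,fx=s,fy=s,interpolation=cv2.INTER_CUBIC);g=np.clip(g*1.8,0,255).astype(np.uint8)
    for i in range(0,w,10): cv2.putText(g,str(x+i),(i*s,10),0,.35,(0,0,255),1)
    for i in range(0,h,10): cv2.putText(g,str(y+i),(0,i*s+4),0,.35,(0,0,255),1)
    return g
cv2.imwrite('pics/z5.png',np.hstack([z(cv2.imread('pics/top5.png'),85,175,65,70,6),z(cv2.imread('pics/side5.png'),185,50,65,70,6)]))
"
```

```text
t 9.92 pos [526.4 233.  162.4] yaw 18.3 F [3.6 1.6 2.7] w 12.2 q [0.4  0.45 1.79 0.   0.9  0.08]
delta [-0.0001, 0.0054, -0.0246] roll 0.0
```

View pics/z5.png

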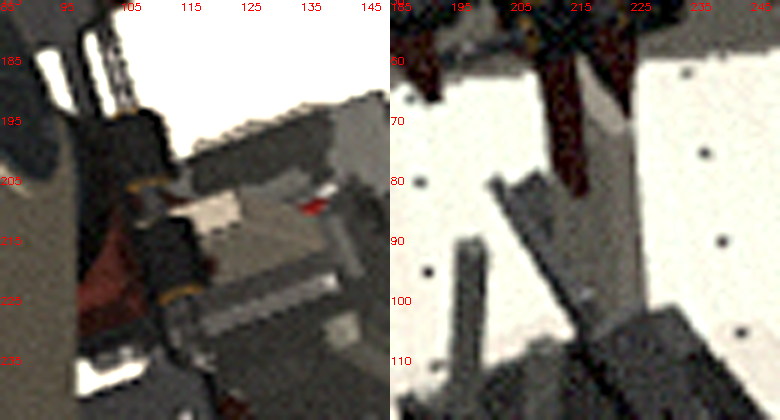

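The panel now stands vertical in the holder. Its bottom back edge is at the foot of the rest, near side pixel (220,104), and its bottom is on the pad, with an upward reaction of about 5 N. Opening slowly now will let the back finger lower it onto the rest.

Request:
move_arm --pt "190 0 0 0 0" --pt "180 0 0 0 0" --pt "170 0 0 0 0" --pt "160 0 0 0 0" --pt "150 0 0 0 0"

```text
t: 10.33
ee_pos: [525.6, 232.7, 161.9]
orientation: [-1.84, -2.546, 0.002]
ft_force: [-0.3, 0.8, 0.2]
width: 34.8
```

```bash
cat >> h.py <<'E'
def look(k,ts=(85,175,65,70),ss=(185,50,65,70)):
    def z(im,x,y,w,h,s=6):
        g=cv2.resize(im[y:y+h,x:x+w],None,fx=s,fy=s,interpolation=cv2.INTER_CUBIC);g=np.clip(g*1.8,0,255).astype(np.uint8)
        for i in range(0,w,10): cv2.putText(g,str(x+i),(i*s,10),0,.35,(0,0,255),1)
        for i in range(0,h,10): cv2.putText(g,str(y+i),(0,i*s+4),0,.35,(0,0,255),1)
        return g
    a,b=get_image('top'),get_image('side')
    cv2.imwrite(f'pics/top{k}.png',a);cv2.imwrite(f'pics/side{k}.png',b)
    cv2.imwrite(f'pics/z{k}.png',np.hstack([z(a,*ts),z(b,*ss)]))
E
python3 -c "
from h import *
look(6);go(526.4,233,162.4,18.3)"
```

```text
t 10.43 pos [526.  232.8 162.1] yaw 18.3 F [ 0.   0.  -0.3] w 36.3 q [0.4  0.45 1.79 0.   0.9  0.08]
delta [0.0, 0.0005, -0.0003] roll -0.0001
```

View pics/z6.png

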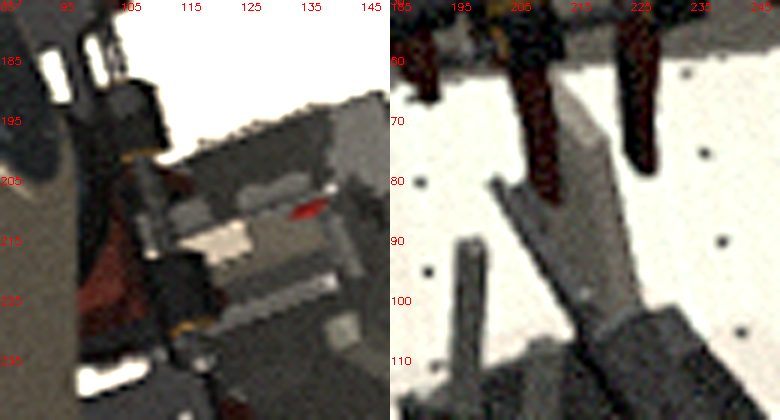

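The panel is tipping back and following the back finger (side view, top edge near (215,70)). I'll keep opening.

Request:
move_arm --pt "120 0 0 0 0" --pt "90 0 0 0 0" --pt "60 0 0 0 0" --pt "30 0 0 0 0" --pt "0 0 0 0 0"

```text
t: 10.85
ee_pos: [526.3, 232.9, 162.3]
orientation: [-1.84, -2.546, 0.0]
ft_force: [0.2, -0.1, -0.3]
width: 66.1
```

Request:
move_arm --pt "0 0 0 0 0" --pt "0 0 0 0 0" --pt "0 0 0 0 0"

```text
t: 11.1
ee_pos: [526.3, 232.9, 162.3]
orientation: [-1.84, -2.546, 0.0]
ft_force: [-0.3, -0.1, 0.1]
width: 85.5
```

```bash
python3 -c "
from h import *
look(7);go(526.4,233,162.4,18.3)"
```

```text
t 11.2 pos [526.3 233.  162.3] yaw 18.3 F [ 0.1 -0.2 -0.6] w 88.0 q [0.4  0.45 1.79 0.   0.9  0.08]
delta [0.0, 0.0001, -0.0001] roll -0.0
```

View pics/z7.png

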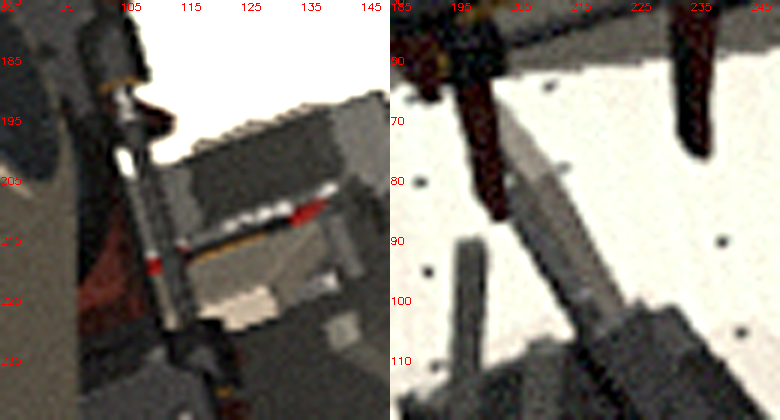

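Request:
move_arm --pt "0 0 -0.003 0 0" --pt "0 0 -0.007 0 0" --pt "0 0 -0.012 0 0" --pt "0 0 -0.018 0 0" --pt "0 0 -0.02 0 0"

```text
t: 11.62
ee_pos: [506.1, 226.3, 162.2]
orientation: [-1.84, -2.546, 0.001]
ft_force: [0.6, 1.0, 0.2]
width: 88.0
```

```bash
python3 -c "
from h import *
look(8);go(526.4,233,222.4,18.3)"
```

```text
t 11.72 pos [506.8 226.5 162.4] yaw 18.31 F [ 0.4 -0.3 -0.1] w 87.6 q [ 0.4   0.42  1.84 -0.    0.88  0.08]
delta [-0.0, 0.0207, -0.06] roll 0.0002
```

View pics/z8.png

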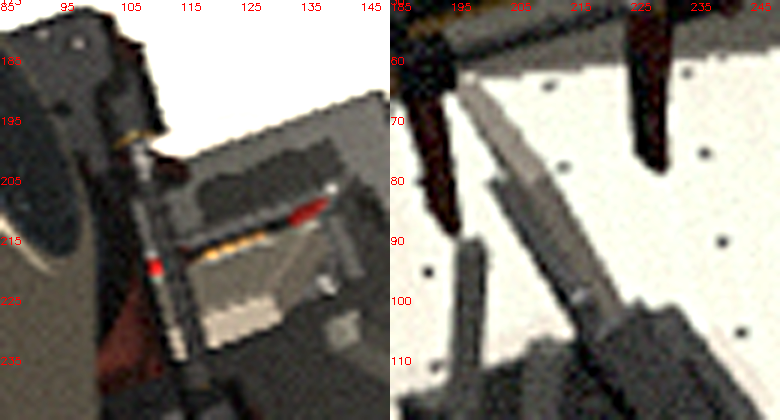

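Request:
move_arm --pt "0 0 0 -0.005 0" --pt "0 0 0 -0.02 0" --pt "0 0 0 -0.04 0" --pt "0 0 0 -0.057 0" --pt "0 0 0 -0.065 0"

```text
t: 12.13
ee_pos: [508.6, 227.2, 229.9]
orientation: [1.839, 2.545, 0.005]
ft_force: [0.7, -0.2, -0.7]
width: 87.9
```

Request:
move_arm --pt "255 0 0 0 0" --pt "255 0 0 0 0" --pt "255 0 0 0 0" --pt "255 0 0 0 0" --pt "255 0 0 0 0"

```text
t: 12.55
ee_pos: [506.8, 226.5, 226.3]
orientation: [-1.839, -2.546, 0.002]
ft_force: [-0.2, -1.2, -0.1]
width: 57.9
```

Request:
move_arm --pt "255 0 0 0 0" --pt "255 0 0 0 0" --pt "255 0 0 0 0" --pt "255 0 0 0 0" --pt "255 0 0 0 0"

```text
t: 12.97
ee_pos: [507.3, 226.7, 227.3]
orientation: [-1.84, -2.546, 0.0]
ft_force: [-0.2, 0.3, -0.3]
width: 24.6
```

Request:
move_arm --pt "255 0 0 0 0" --pt "255 0 0 0 0" --pt "255 0 0 0 0" --pt "255 0 0 0 0" --pt "255 0 0 0 0"

```text
t: 13.38
ee_pos: [507.3, 226.7, 227.3]
orientation: [-1.84, -2.546, -0.0]
ft_force: [-0.2, 0.3, 0.1]
width: 0.8
```

```bash
python3 -c "
from h import *
look(9);
p=[525.5,233.6,np.radians(18.3)]
for q in [(0,40,132),(12,40,132),(0,-40,132),(12,-40,132),(12,-40,12)]: print(q,np.round(hold(p,q)[0],1),'top',np.round(proj('top',hold(p,q))[0]+.5,1),'side',np.round(proj('side',hold(p,q))[0]+.5,1))
P=hold(p,(9,0,132))[0];print(P);go(P[0],P[1],222.4,18.3)"
```

```text
(0, 40, 132) [470.1 257.4 184. ] top [ 96.5 241. ] side [195.9  64.2]
(12, 40, 132) [480.8 260.9 188.1] top [ 94.4 236. ] side [199.8  61.6]
(0, -40, 132) [495.2 181.4 184. ] top [131.5 229.1] side [208.   80.9]
(12, -40, 132) [505.9 185.  188.1] top [129.4 224.1] side [212.1  78.2]
(12, -40, 12) [544.9 197.9  75.4] top [139. 211.] side [229.8 109.2]
[490.66612483 222.07979723 187.11760723]
t 13.48 pos [507.3 226.7 227.4] yaw 18.3 F [ 0.7 -1.  -0.2] w 0.3 q [ 0.4   0.33  1.79 -0.    1.02  0.08]
delta [0.0008, -0.0173, 0.005] roll 0.0001
```

View pics/z9.png

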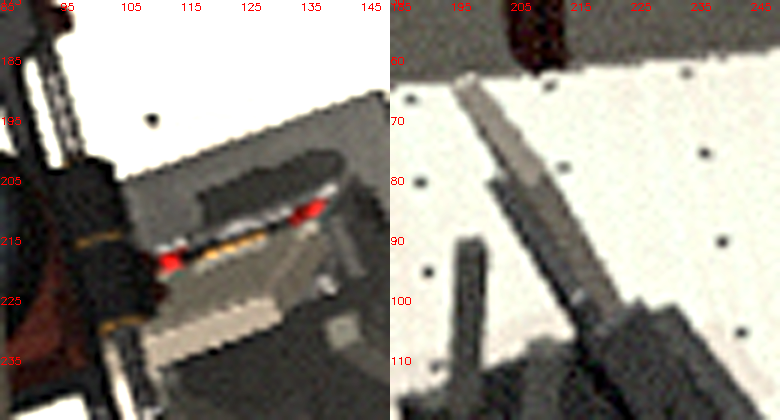

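The panel leans by itself, flat on the rest. In the top view its top edge's right end is at (129–131, 224–229), which matches the prediction for a free plunger. Next I move over the top edge.

Request:
move_arm --pt "255 0.0008 -0.003 0 0" --pt "255 0.0008 -0.008 0.003 0" --pt "255 0.0008 -0.014 0.009 0" --pt "255 0.0008 -0.017 0.015 0" --pt "255 0.0008 -0.0173 0.018 0"

```text
t: 13.9
ee_pos: [489.1, 221.5, 208.1]
orientation: [-1.839, -2.546, 0.003]
ft_force: [-0.5, 0.4, -0.5]
width: 0.7
```

Request:
move_arm --pt "255 0 0 0 0" --pt "255 0 0 0.001 0" --pt "255 0 0 0.002 0" --pt "255 0 0 0.003 0" --pt "255 0 0 0.003 0"

```text
t: 14.32
ee_pos: [490.8, 222.0, 206.2]
orientation: [1.84, 2.546, 0.0]
ft_force: [-0.6, -0.2, 0.2]
width: 0.5
```

```bash
python3 -c "
from h import *
look(10);go(490.7,222.1,202,18.3)"
```

```text
t 14.42 pos [490.8 222.1 206.4] yaw 18.3 F [-0.3 -0.4  0.1] w 0.5 q [0.4  0.34 1.85 0.   0.96 0.08]
delta [0.0001, -0.0001, 0.0044] roll -0.0
```

View pics/z10.png

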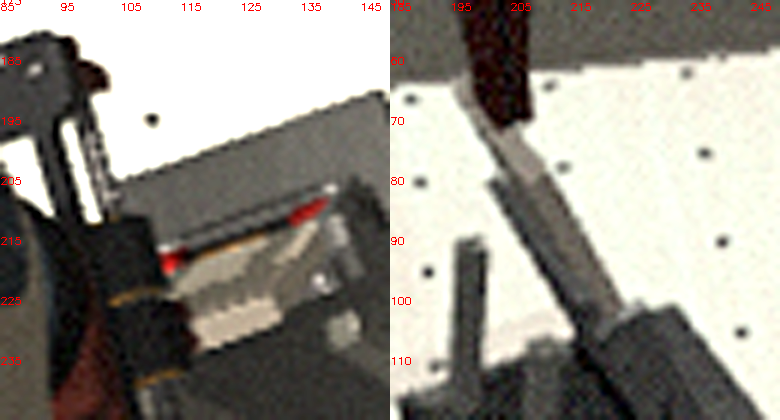

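The fingertips are over the middle of the top edge, near side pixel (203,70). I'm going down slowly to make contact.

Request:
move_arm --pt "255 0 0 0.001 0" --pt "255 0 0 0.002 0" --pt "255 0 0 0.003 0" --pt "255 0 0 0.004 0" --pt "255 0 0 0.0045 0"

```text
t: 14.83
ee_pos: [490.7, 222.0, 201.8]
orientation: [1.84, 2.546, 0.0]
ft_force: [-0.3, -0.3, 3.9]
width: 0.5
```

Request:
move_arm --pt "255 0 0.0002 0.0005 0" --pt "255 0 0.0004 0.001 0" --pt "255 0 0.0006 0.0015 0" --pt "255 0 0.0006 0.0015 0"

```text
t: 15.17
ee_pos: [491.2, 222.2, 200.4]
orientation: [1.84, 2.546, 0.0]
ft_force: [-0.9, -0.4, 2.6]
width: 0.3
```

Request:
move_arm --pt "255 0 0.0004 0.001 0" --pt "255 0 0.0007 0.002 0" --pt "255 0 0.0011 0.003 0" --pt "255 0 0.0015 0.004 0" --pt "255 0 0.0018 0.005 0"

```text
t: 15.58
ee_pos: [493.0, 222.8, 195.4]
orientation: [-1.84, -2.546, -0.0]
ft_force: [-2.3, -0.2, 6.0]
width: 0.4
```

Request:
move_arm --pt "255 0 0.0003 0.0008 0" --pt "255 0 0.0006 0.0016 0" --pt "255 0 0.0009 0.0024 0" --pt "255 0 0.0011 0.003 0" --pt "255 0 0.0011 0.003 0"

```text
t: 16.0
ee_pos: [494.0, 223.1, 192.4]
orientation: [-1.84, -2.546, 0.0]
ft_force: [-2.8, -0.8, 7.0]
width: 1.0
```

```bash
python3 -c "
from h import *
go(494.6,223.4,190.7,18.3)"
```

```text
t 16.0 pos [494.  223.1 192.4] yaw 18.3 F [-2.8 -0.8  7. ] w 1.0 q [0.4  0.36 1.85 0.   0.93 0.08]
delta [0.0001, 0.0007, 0.0017] roll -0.0
```

Request:
move_arm --pt "255 0 0.0002 0.0005 0" --pt "255 0 0.0004 0.001 0" --pt "255 0 0.0005 0.0014 0" --pt "255 0 0.0006 0.0017 0" --pt "255 0 0.0006 0.0017 0"

```text
t: 16.42
ee_pos: [494.5, 223.3, 190.9]
orientation: [-1.84, -2.546, 0.0]
ft_force: [-3.4, -1.7, 7.7]
width: 0.5
```

Request:
move_arm --pt "255 0 0.0001 0.0003 0" --pt "255 0 0.0002 0.0006 0" --pt "255 0 0.0002 0.0008 0" --pt "255 0 0.0002 0.0008 0"

```text
t: 16.75
ee_pos: [494.8, 223.4, 190.4]
orientation: [-1.84, -2.546, -0.0]
ft_force: [-3.9, -1.0, 9.8]
width: 0.3
```

Request:
move_arm --pt "255 0 0 0.0003 0" --pt "255 0 0 0.0006 0" --pt "255 0 0 0.0008 0" --pt "255 0 0 0.0008 0"

```text
t: 17.08
ee_pos: [494.9, 223.5, 190.3]
orientation: [1.84, 2.546, 0.001]
ft_force: [-5.0, -2.6, 16.0]
width: 0.2
```

Request:
move_arm --pt "255 0 0 0.0003 0" --pt "255 0 0 0.0006 0" --pt "255 0 0 0.0008 0" --pt "255 0 0 0.0008 0"

```text
t: 17.42
ee_pos: [495.0, 223.6, 190.2]
orientation: [1.84, 2.546, 0.001]
ft_force: [-6.7, -2.8, 22.2]
width: 0.6
```

```bash
python3 -c "
from h import *
look(11);go(494.6,223.4,190.7,18.3)
p=[525.5,233.6,np.radians(18.3)]
for z in(120,132):
  for q in [(0,-40,z),(12,-40,z)]: print(q,'top',np.round(proj('top',hold(p,q))[0]+.5,1),'side',np.round(proj('side',hold(p,q))[0]+.5,1))
"
```

```text
t 17.52 pos [495.  223.5 190.2] yaw 18.3 F [-7.4 -3.8 22. ] w 0.5 q [0.4  0.36 1.85 0.   0.93 0.08]
delta [-0.0, -0.0004, -0.0005] roll 0.0
(0, -40, 120) top [132.5 227.6] side [210.   84.2]
(12, -40, 120) top [130.5 222.6] side [214.   81.6]
(0, -40, 132) top [131.5 229.1] side [208.   80.9]
(12, -40, 132) top [129.4 224.1] side [212.1  78.2]
```

View pics/z11.png

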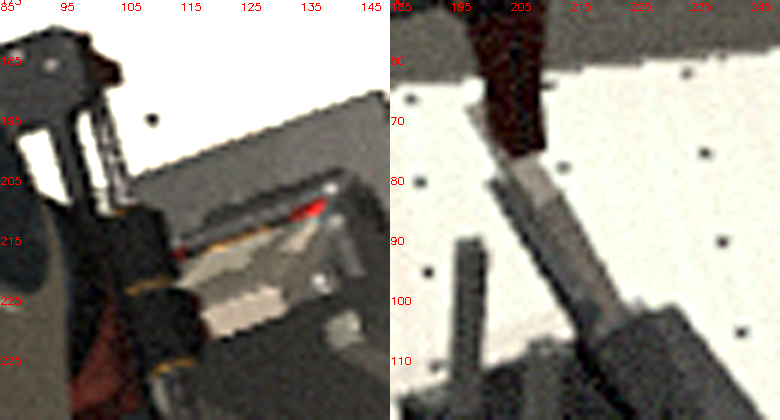

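View pics/side11.png

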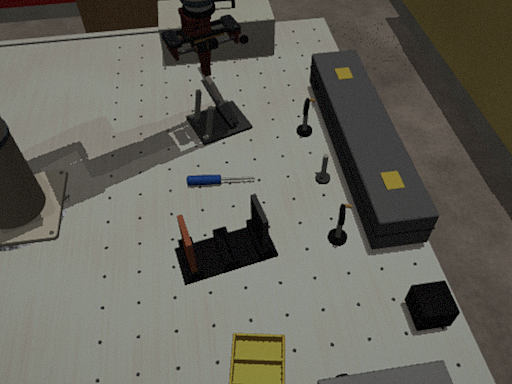

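The panel's top edge has come down the slope: its side-view corner moved from about (209,80) to about (211,84), as predicted for a fully pressed panel. The other panels and items are where they were. I'll check that the hold is steady, then hand in.

Request:
move_arm --pt "255 0 0 0 0" --pt "255 0 0 0 0" --pt "255 0 0 0 0" --pt "255 0 0 0 0" --pt "255 0 0 0 0"

```text
t: 17.93
ee_pos: [495.0, 223.5, 190.2]
orientation: [1.84, 2.546, 0.002]
ft_force: [-7.3, -3.1, 21.6]
width: 0.5
```

```bash
python3 -c "
from h import *
go(494.6,223.4,190.7,18.3)
close_job()"
```

```text
t 17.93 pos [495.  223.5 190.2] yaw 18.3 F [-7.3 -3.1 21.6] w 0.5 q [0.4  0.36 1.85 0.   0.93 0.08]
delta [0.0, -0.0004, -0.0005] roll -0.0
the job is handed in; nothing more can be done
```

The white panel is in the stand, pressed down onto the red hard stops, and I handed the job in at about 18 s while still holding it there.

**Placing:** I took the panel from the middle slot and set its bottom edge at the foot of the back rest and on the plunger, feeling for contact on the way. I then opened the gripper slowly so the back finger lowered it onto the rest. The pictures showed it leaning there by itself with the fingers clear.

**Pressing:** I pushed its top edge down the slope with the closed fingertips, in steps of about 1 mm or less.
- The fingertips met the edge at a TCP height of about 202 mm and stopped at 190.2 mm. That is about 11.8 mm, against 11.3 mm expected for the full stroke.
- At the end, another 0.8 mm of commanded push moved it only 0.1 mm and raised the upward force by about 6 N, so it is on a hard stop.
- The final hold was steady at about 22 N upward (about 23 N in total).

**Last checks:** The last pictures match a fully pressed panel, and the other panels and items looked unmoved. I couldn't see the contact at the two stops directly, so full seating is inferred from the force, the travel and the top edge's position. The side camera read about 1 pixel off from the robot's own pose, and my camera estimate of the stand was about 2 mm off, which I corrected by touch.

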